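Re-rack the staining series in reverse order

TASK

The next staining run goes through the series backwards: move the four tubes from the black rack into the blue rack in reverse order, so that the tube now standing nearest the black rack's yellow end block comes to stand farthest from the blue rack's yellow end block, and so on along the row. Keep the tubes upright, set each one fully down in its hole instead of dropping it, and leave all four released and standing still.

Things in the scene. Friction and masses are not known exactly. Their poses are not given: they have to be found in the camera images.
- tube_red: closed 50 ml tube, cap all red, tan contents; 35 g, 116 mm tall. Origin: centre of its pointed lower end, z up. Round body 28 mm across, tapering over the last 15 mm; cap 33 mm across, 103 to 116 mm above the origin: grasp it here from above. Starts upright in rack_from, in the hole with the red ring, origin 4 mm above the worktop.
- tube_yellow: closed 50 ml tube, blue cap with a yellow disc on its top, tan contents; 35 g, 116 mm tall. Origin: centre of its pointed lower end, z up. Round body 28 mm across, tapering over the last 15 mm; cap 33 mm across, 103 to 116 mm above the origin: grasp it here from above. Starts upright in rack_from, in the hole with the yellow ring, origin 4 mm above the worktop.
- tube_green: closed 50 ml tube, blue cap with a green disc on its top, tan contents; 35 g, 116 mm tall. Origin: centre of its pointed lower end, z up. Round body 28 mm across, tapering over the last 15 mm; cap 33 mm across, 103 to 116 mm above the origin: grasp it here from above. Starts upright in rack_from, in the hole with the green ring, origin 4 mm above the worktop.
- tube_white: closed 50 ml tube, blue cap with a white disc on its top, pale blue contents; 35 g, 116 mm tall. Origin: centre of its pointed lower end, z up. Round body 28 mm across, tapering over the last 15 mm; cap 33 mm across, 103 to 116 mm above the origin: grasp it here from above. Starts upright in rack_from, in the hole with the white ring, origin 4 mm above the worktop.
- rack_from: Black four-hole tube rack, full at the start, 80 mm wide (x), 60 high, fixed. Origin: centre of underside. Holes at x = 0, y = +90, +30, -30, -90 mm: 37 mm wide in the top plate (z 54 to 60), under each a 19 mm recess (z 4 to 10) for the tube's point: fully home, tube origin at z = 4 mm, cap top at 120. Yellow block at the +y end only (y 130 to 142, 64 high).
- rack_to: Blue four-hole tube rack, empty at the start, 80 mm wide (x), 60 high, fixed. Origin: centre of underside. Holes at x = 0, y = +90, +30, -30, -90 mm: 37 mm wide in the top plate (z 54 to 60), under each a 19 mm recess (z 4 to 10) for the tube's point: fully home, tube origin at z = 4 mm, cap top at 120. Yellow block at the +y end only (y 130 to 142, 64 high).
- ring_red: red flat ring, 54 mm outside, 42 mm inside, 2 mm thick, fixed on top of rack_from round the hole in which tube_red stands at the start; it stays and still shows that tube's old place when the tube is gone. Origin: centre of its underside (60 mm above the worktop).
- ring_yellow: yellow flat ring, 54 mm outside, 42 mm inside, 2 mm thick, fixed on top of rack_from round the hole in which tube_yellow stands at the start; it stays and still shows that tube's old place when the tube is gone. Origin: centre of its underside (60 mm above the worktop).
- ring_green: green flat ring, 54 mm outside, 42 mm inside, 2 mm thick, fixed on top of rack_from round the hole in which tube_green stands at the start; it stays and still shows that tube's old place when the tube is gone. Origin: centre of its underside (60 mm above the worktop).
- ring_white: white flat ring, 54 mm outside, 42 mm inside, 2 mm thick, fixed on top of rack_from round the hole in which tube_white stands at the start; it stays and still shows that tube's old place when the tube is gone. Origin: centre of its underside (60 mm above the worktop).
There are look-alikes about, which are no part of the job. Leave any purple look-alike of the tube_white alone.

How it is judged:
By the outcome, as a careful person would: the job done as asked, in the order asked, and still so for the second after the job is handed in, with the robot touching nothing.
It also fails if it takes over 88 s, if anything falls off the work surface, if the arm or the gripper's body presses on something with over 40 N, if the wrist force passes 120 N, or if a joint passes its speed limit or range.

ROBOT

A 6-joint arm with a two-finger parallel gripper is mounted at the origin on a cart in front of the work surface, level with it; the furniture and walls round the work are solid. World frame = base frame: x ahead of the robot, y to its left, z up, the work surface at z = 0. Lengths are in m, angles in rad, forces in N, time in s.
With the tool pointing down it reaches from about 0.425 to 0.95 m from the base axis. Payload 14.7 kg.
Tool frame: the origin (TCP) lies at the very end of the fingers, on their centre line; the grasp point (between the pads) lies manip.grip_point_offset behind it (manip.grip_point_offset is the distance from the TCP to the grasp point, in m); z points along the fingers, y is the direction in which the jaws open and shut (so a half turn about z gives the same grasp; the last joint's range is limited). The gripper opens to 85 mm and grips with 20 to 120 N. Pads are 22 mm wide; open, the fingers measure 114 mm over their backs; the gripper's body (76 mm by 85 mm) begins 54 mm behind the grasp point. The pads swing forward as they close: fully open they stand 13 mm farther back than shut.
Start: joints at [-1.24, 0.48, 1.596, -0, 1.065, -0.047], TCP at [0.24, -0.604, 0.231] pointing down, gripper open.
Joint ranges: [-2.75, 2.75], [-0.82, 2.05], [0.23, 2.67], [-1.56, 4.7], [0.09, 2.69], [-2.92, 2.92]. Speed limits (rad/s): [1.89, 1.89, 2.39, 3.01, 3.01, 3.01].

INTERFACE

Orientations are given as a unit quaternion [w, x, y, z].
In Python, from bench import manip, optics gives the robot as it stands. Calls block until the motion is done:
- manip.move_pose(position, orientation): joint-space move of the TCP to a pose.
- manip.servo_line(position, attitude=None, max_speed=0.15, contact_N=None): straight line of the TCP; attitude=None keeps the orientation; max_speed is the mean speed in m/s. With contact_N (N) it stops when the force on the tool has changed by that much, and returns True; else False.
- manip.move_joints(angles): joint-space move.
- manip.command_gripper(opening, newtons=None): finger opening in m; newtons is the grip in N (None keeps the last); returns when the fingers have stopped.
- manip.hold(seconds).
- manip.ik(position, orientation): joint angles nearest the present ones, or None.
- manip.sense(): the state.
- optics.read_camera(name): name is "scene" or "top"; returns a dict with "img" (400x640x3 uint8, red, green, blue), "range_z" (400x640 float32, m along the optical axis (not along the pixel's ray), 0 where there is no reading), "intrinsics" (3x3 intrinsics, pixels), "k1" (the pictures are not rectified: a ray, as slopes to the right and down, at radius r is drawn at 1 + k1 r^2 times it, then the intrinsics apply), "cam_to_world" (4x4, takes a point from camera to world coordinates). Camera axes: x right, y down, z forward; pixel columns grow to the right and rows downward; lengths in m; the calibration is good to about 2 mm. A picture is of the moment at which its call begins.
A pose or a line that the arm cannot do raises manip.PlanningError and nothing moves.
- manip.hand_in(): hands the job in, once; it reports no verdict.
The state is a dict: "time_s": time; "joint_positions": joint angles; "qvel": joint speeds; "tau": joint torques, N m; "ee_pos": TCP position; "tool_rot": TCP orientation; "contact_force": force on the tool from outside, world axes, zero at the start; "moment": the same for the moment, N m; "width": finger opening in m.
Only numpy, scipy, OpenCV 4.12 (cv2) and the standard library are available. Lean on these libraries where they do the work, as an engineer would, in place of code of your own. Each camera call takes 0.05 s, during which the arm holds its last target. There are 200 camera calls.

## Working session

There is one attempt and no reset: what is moved stays moved. The work goes in short steps, each a Python script; the robot and the scene stay as the last script left them, time stands still between calls to the robot, and variables do not carry over. Pictures are saved under pics/ and viewed, about 12 in all and at most 16, crops included, and the job is handed in when it is done.

```bash
mkdir -p pics; ls; python3 - <<'E'
from bench import manip, optics
import cv2,numpy as np
for n in("scene","top"):
    c=optics.read_camera(n); cv2.imwrite(f"pics/{n}0.png",c["img"][:,:,::-1]); np.savez(f"{n}0.npz",**c)
    print(n,c["intrinsics"].tolist(),c["k1"],np.round(c["cam_to_world"],4).tolist())
s=manip.sense();print(s["time_s"],s["ee_pos"],s["tool_rot"],s["width"],manip.grip_point_offset)
E
```

```text
pics
scene [[371.86743392990337, 0.0, 311.11202748892424], [0.0, 371.86743392990337, 205.94149261403746], [0.0, 0.0, 1.0]] 5.322690001342861e-05 [[-0.6643, -0.4056, 0.6279, 0.0491], [-0.7472, 0.3362, -0.5733, 0.4924], [0.0215, -0.85, -0.5264, 0.5245], [0.0, 0.0, 0.0, 1.0]]
top [[508.57248647288304, 0.0, 322.4300716841268], [0.0, 508.57248647288304, 197.09265665900222], [0.0, 0.0, 1.0]] 0.05283379531067678 [[-0.0163, -0.9963, 0.0838, 0.4797], [-0.9998, 0.0169, 0.0071, 0.0158], [-0.0084, -0.0837, -0.9965, 1.1208], [0.0, 0.0, 0.0, 1.0]]
0.1 [ 0.23967397 -0.60377283  0.23072005] [-5.61630238e-04  9.82208326e-01  1.87793726e-01 -7.40182197e-05] 0.08557782850917768 0.0187
```

View pics/scene0.png

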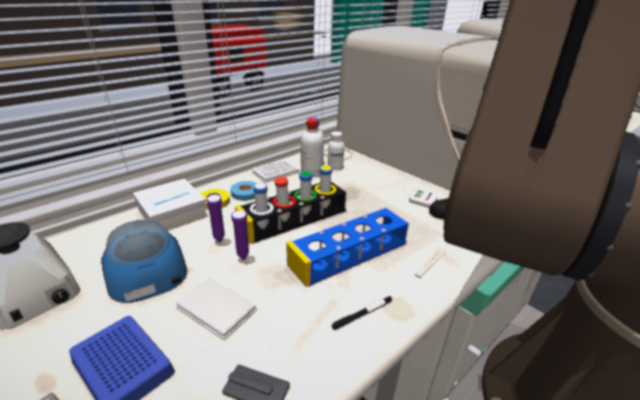

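View pics/top0.png

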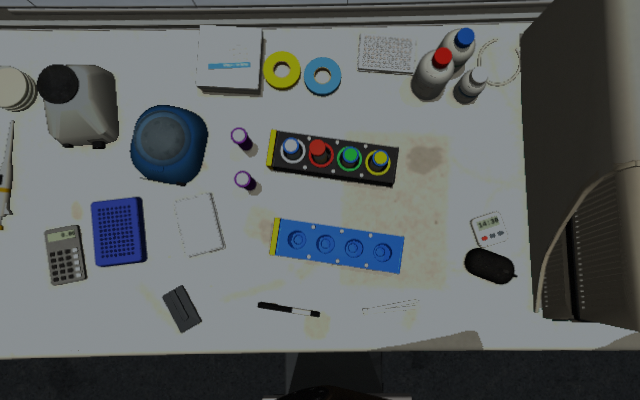

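The top view shows the black rack around (334,159), with its yellow block at the left end (272,150). From the block, its caps run white (291,148), red (320,153), green (349,157), yellow (378,161). The empty blue rack is at (338,246), with its yellow block also on the left. 

Candidates for tube_white are the blue cap with a white disc at (291,148) in the white ring and the two purple tubes at (240,138) and (245,180). The purple ones stand outside the rack, so (291,148) is the right one. I'll confirm with a crop and measure.

```bash
cat > h.py <<'E'
import numpy as np,cv2
def rays(c,uv):
    uv=np.asarray(uv,float).reshape(-1,1,2)
    n=cv2.undistortPoints(uv,c["intrinsics"],np.array([float(c["k1"]),0,0,0])).reshape(-1,2)
    d=np.c_[n,np.ones(len(n))]@c["cam_to_world"][:3,:3].T
    return c["cam_to_world"][:3,3],d
def plane(c,uv,z):
    o,d=rays(c,uv); return o+d*((z-o[2])/d[:,2])[:,None]
def cloud(c):
    v,u=np.mgrid[:400,:640]; o,d=rays(c,np.c_[u.ravel(),v.ravel()])
    return (o+d*c["range_z"].reshape(-1,1).astype(float)).reshape(400,640,3)
def project(c,P):
    M=np.linalg.inv(c["cam_to_world"]); r=cv2.Rodrigues(M[:3,:3])[0]
    return cv2.projectPoints(np.asarray(P,float).reshape(-1,1,3),r,M[:3,3],c["intrinsics"],np.array([float(c["k1"]),0,0,0]))[0].reshape(-1,2)
def two(c1,p1,c2,p2):
    o1,d1=rays(c1,p1);o2,d2=rays(c2,p2);d1=d1[0];d2=d2[0]
    s=np.linalg.lstsq(np.c_[d1,-d2],o2-o1,rcond=None)[0]
    a=o1+s[0]*d1;b=o2+s[1]*d2
    return (a+b)/2,np.linalg.norm(a-b)
E
python3 - <<'E'
from h import *
T=dict(np.load("top0.npz"));S=dict(np.load("scene0.npz"))
P=cloud(T)
for n,(u0,v0,u1,v1) in dict(black=(262,122,410,192),blue=(262,210,412,280)).items():
    Q=P[v0:v1,u0:u1]; m=(abs(Q[...,2]-.06)<.006)
    m=cv2.morphologyEx(m.astype(np.uint8),cv2.MORPH_OPEN,np.ones((2,2)))
    k,l,st,ce=cv2.connectedComponentsWithStats(m); i=1+st[1:,4].argmax()
    print(n,"zmed",np.median(Q[l==i][:,2]),cv2.minAreaRect(Q[l==i][:,:2].astype(np.float32)),st[i])
Q=P[122:192,262:410]; m=((Q[...,2]>.108)&(Q[...,2]<.135)).astype(np.uint8)
k,l,st,ce=cv2.connectedComponentsWithStats(m)
for i in range(1,k):
    if st[i,4]>50: print("cap",ce[i]+[262,122],st[i,4],np.round(np.median(Q[l==i],0),4),plane(T,ce[i]+[262,122],.12).round(4))
def crop(c,b,k): u0,v0,u1,v1=b; return cv2.resize(c["img"][v0:v1,u0:u1,::-1],None,fx=k,fy=k,interpolation=cv2.INTER_CUBIC)
a=crop(T,(225,115,425,285),3.5);b=crop(S,(200,140,420,290),3)
cv2.imwrite("pics/c1.png",a);cv2.imwrite("pics/c2.png",b)
E
```

```text
black zmed 0.061761274020368795 ((0.587117612361908, 0.0031831711530685425), (0.2806674838066101, 0.21636109054088593), 83.2973403930664) [   6    9  132   54 3095]
blue zmed 0.061400273845942044 ((0.4636143743991852, -0.010573193430900574), (0.28052669763565063, 0.07931873202323914), 80.94291687011719) [  12   10  131   55 3621]
cap [290.71945701 145.91855204] 221 [0.6667 0.0839 0.1218] [[0.6672 0.0843 0.12  ]]
cap [317.06167401 147.83259912] 227 [0.6619 0.032  0.1211] [[0.6624 0.0319 0.12  ]]
cap [350.16363636 154.91363636] 220 [ 0.6465 -0.0333  0.122 ] [[ 0.647  -0.0336  0.12  ]]
cap [379.86725664 158.2699115 ] 226 [ 0.6391 -0.0922  0.1222] [[ 0.6392 -0.0923  0.12  ]]
```

View pics/c1.png

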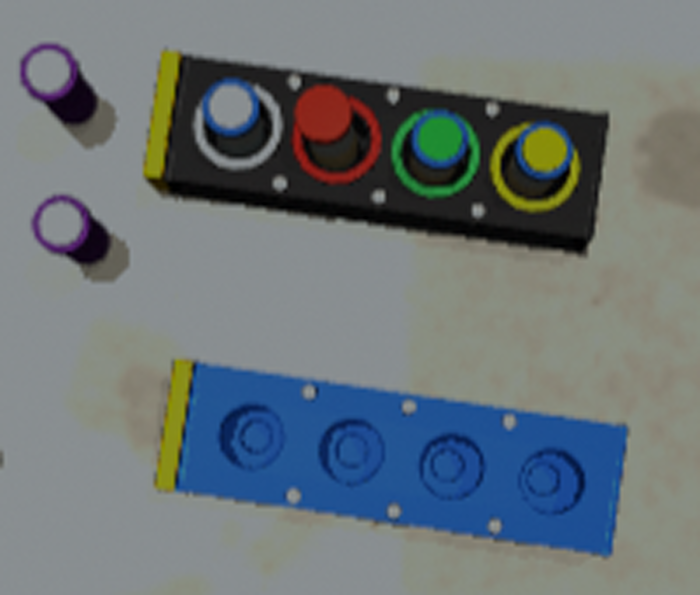

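View pics/c2.png

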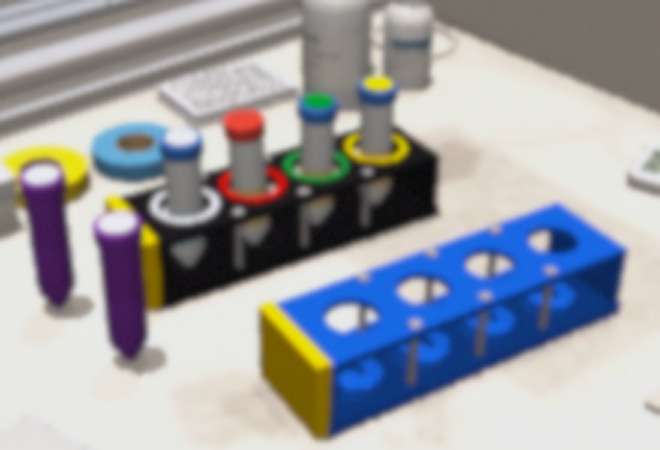

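The crops confirm the order from the yellow block: white, red, green, yellow. They also show two purple look-alikes standing free beside the racks at top-view pixels (240,138) and (245,180). The tubes lean slightly in their holes, so I'll grasp at the measured cap positions. Next I measure the holes and check heights across both views.

```bash
cat > m.py <<'E'
from h import *
def comps(m,lo,hi):
    k,l,st,ce=cv2.connectedComponentsWithStats(m.astype(np.uint8),connectivity=4)
    return [(ce[i],st[i]) for i in range(1,k) if lo<st[i,4]<hi]
def holes(c,guess,R=.027,d=.004):
    """hole centroid pixel: pixels whose ray crosses z=.06 near guess and whose depth lies well below the plate"""
    P=cloud(c);v,u=np.mgrid[:400,:640];X=plane(c,np.c_[u.ravel(),v.ravel()],.06).reshape(400,640,3);out=[]
    for g in guess:
        m=(np.hypot(X[...,0]-g[0],X[...,1]-g[1])<R)&(P[...,2]<.06-d)
        out.append((np.argwhere(m)[:,::-1].mean(0),m.sum()))
    return out
E
python3 - <<'E'
from m import *
T=dict(np.load("top0.npz"));S=dict(np.load("scene0.npz"))
g=plane(T,[(225+252/3.5,115+437/3.5),(225+352/3.5,115+452/3.5),(225+451/3.5,115+467/3.5),(225+551/3.5,115+482/3.5)],.06)
print(g.round(4).tolist())
hs=[]
for (a,n),(b,k) in zip(holes(T,g),holes(S,g)):
    p,e=two(T,a,S,b); hs.append(plane(T,a,.06)[0]); print("hole",a.round(1),n,b.round(1),k,hs[-1].round(4),"S",plane(S,b,.06)[0].round(4),"2view",p.round(4),round(e,4))
hs=np.array(hs);print("gaps",np.linalg.norm(np.diff(hs[:,:2],axis=0),axis=1))
hT=cv2.cvtColor(T["img"],cv2.COLOR_RGB2HSV);hS=cv2.cvtColor(S["img"],cv2.COLOR_RGB2HSV)
caps=dict(white=(.667,.084),red=(.6622,.032),green=(.647,-.0335),yellow=(.639,-.0923))
rng=dict(white=((0,0,110),(180,70,255)),red=((0,120,60),(6,255,255)),green=((45,120,40),(80,255,255)),yellow=((22,120,80),(33,255,255)))
for n,x in caps.items():
    px=[]
    for c,h in((T,hT),(S,hS)):
        q=project(c,[[*x,.12]])[0]; m=cv2.inRange(h,*rng[n])>0
        v,u=np.mgrid[:400,:640]; m&=np.hypot(u-q[0],v-q[1])<(10.5 if c is T else 8)
        # only the facing-up disc, cut ring pixels by depth
        m&=cloud(c)[...,2]>.113
        px.append(np.argwhere(m)[:,::-1].mean(0)); print(m.sum(),end=" ")
    p,e=two(T,px[0],S,px[1]); print(n,px[0].round(1),px[1].round(1),"T",plane(T,px[0],.12)[0].round(4),"S",plane(S,px[1],.12)[0].round(4),"2view",p.round(4),round(e,4))
PS=cloud(S)
E
```

```text
[[0.4806, 0.0776, 0.06], [0.4708, 0.0183, 0.06], [0.461, -0.0401, 0.06], [0.4513, -0.099, 0.06]]
hole [296.5 239.5] 252 [317.2 245.2] 126 [0.4813 0.0786 0.06  ] S [0.4821 0.0775 0.06  ] 2view [0.4812 0.0785 0.061 ] 0.0002
hole [324.9 243.8] 250 [341.1 236.3] 113 [0.4715 0.0198 0.06  ] S [0.4724 0.0185 0.06  ] 2view [0.4714 0.0197 0.0612] 0.0002
hole [353.6 248. ] 243 [363.4 227.8] 97 [ 0.4619 -0.0395  0.06  ] S [ 0.4628 -0.0411  0.06  ] 2view [ 0.4618 -0.0396  0.0613] 0.0003
hole [382.1 252.3] 245 [383.9 220. ] 86 [ 0.4522 -0.0984  0.06  ] S [ 0.4533 -0.0998  0.06  ] 2view [ 0.4522 -0.0982  0.0612] 0.0
gaps [0.05960364 0.06011787 0.05960339]
115 73 white [290.4 145. ] [261.  185.2] T [0.6691 0.0849 0.12  ] S [0.6704 0.0799 0.12  ] 2view [0.6676 0.0836 0.1227] 0.003
210 96 red [316.9 147.3] [280.8 180.7] T [0.6634 0.0322 0.12  ] S [0.6591 0.0324 0.12  ] 2view [0.6628 0.0312 0.1183] 0.0027
118 33 green [350.3 154.2] [305.6 172.9] T [ 0.6484 -0.0339  0.12  ] S [ 0.6532 -0.0385  0.12  ] 2view [ 0.6478 -0.0337  0.1236] 0.0
108 29 yellow [380.1 157.5] [325.6 167.3] T [ 0.6407 -0.0928  0.12  ] S [ 0.6449 -0.097   0.12  ] 2view [ 0.6402 -0.0924  0.1231] 0.0
```

Both views agree on the blue holes (z ≈ 0.061, pitch 60 mm). The cap gaps are uneven (53/67/59 mm), so at least the red tube leans. I'll fit the ring centres to get each tube's lean.

```bash
python3 - <<'E'
from m import *
from scipy.optimize import least_squares
T=dict(np.load("top0.npz"));S=dict(np.load("scene0.npz"))
caps=dict(white=(.6672,.0843),red=(.6624,.0319),green=(.647,-.0336),yellow=(.6392,-.0923))
rng=dict(white=((0,0,110),(180,90,255)),red=((0,120,50),(6,255,255)),green=((45,120,40),(80,255,255)),yellow=((22,120,60),(33,255,255)))
for n,x in caps.items():
  for nm,c in(("T",T),("S",S)):
    h=cv2.cvtColor(c["img"],cv2.COLOR_RGB2HSV);P=cloud(c)
    v,u=np.mgrid[:400,:640];X=plane(c,np.c_[u.ravel(),v.ravel()],.062).reshape(400,640,3)
    m=(cv2.inRange(h,*rng[n])>0)&(abs(P[...,2]-.063)<.007)&(np.hypot(X[...,0]-x[0],X[...,1]-x[1])<.036)
    q=X[m][:,:2]; r=least_squares(lambda p:np.hypot(*(q-p).T)-.024,x,loss="soft_l1",f_scale=.002)
    print(n,nm,len(q),r.x.round(4),"rms",np.sqrt(np.mean(r.fun**2)).round(4),end=" ")
    # cap top centroid per camera from depth
    m=(abs(P[...,2]-.121)<.007)&(np.hypot(P[...,0]-x[0],P[...,1]-x[1])<.025)
    q=P[m]; print("cap",len(q),"cent",q.mean(0).round(4),"circ",np.round(cv2.minEnclosingCircle(q[:,:2].astype(np.float32))[0],4))
E
```

```text
white T 117 [0.6686 0.0848] rms 0.0013 cap 214 cent [0.6672 0.0844 0.1217] circ [0.6677 0.0843]
white S 183 [0.6726 0.0804] rms 0.0064 cap 120 cent [0.6654 0.0851 0.1204] circ [0.6683 0.0826]
red T 204 [0.6601 0.0258] rms 0.0032 cap 220 cent [0.6627 0.032  0.1211] circ [0.663  0.0318]
red S 119 [0.6597 0.0246] rms 0.0035 cap 108 cent [0.6596 0.03   0.1201] circ [0.6625 0.0283]
green T 183 [ 0.6498 -0.0341] rms 0.002 cap 217 cent [ 0.6468 -0.0336  0.122 ] circ [ 0.6473 -0.0335]
green S 104 [ 0.649  -0.0338] rms 0.0035 cap 102 cent [ 0.6449 -0.032   0.1204] circ [ 0.6481 -0.0336]
yellow T 171 [ 0.6404 -0.0934] rms 0.002 cap 220 cent [ 0.6391 -0.0923  0.1222] circ [ 0.6393 -0.0925]
yellow S 142 [ 0.6409 -0.0941] rms 0.0049 cap 92 cent [ 0.6379 -0.0916  0.1205] circ [ 0.6415 -0.0954]
```

```bash
cat > r.py <<'E'
import numpy as np
from scipy.spatial.transform import Rotation as R
from bench import manip, optics
OFF=manip.grip_point_offset
HOLE={i:np.array(p) for i,p in enumerate([(.4816,.0782),(.4719,.0192),(.4623,-.0401),(.4526,-.0991)],1)}  # 1 = next to yellow block
CAP=dict(white=(.6675,.0843),red=(.6625,.0315),green=(.6472,-.0336),yellow=(.6395,-.0925))
RING=dict(white=(.6686,.0848),red=(.6597,.0254),green=(.6497,-.0340),yellow=(.6404,-.0934))
def quat(phi,axis=(0,0,-1)):
    """tool z along axis, tool x near heading phi"""
    z=np.array(axis,float);z/=np.linalg.norm(z);x=np.array([np.cos(phi),np.sin(phi),0]);x-=z*(x@z);x/=np.linalg.norm(x)
    q=R.from_matrix(np.c_[x,np.cross(z,x),z]).as_quat();return q[[3,0,1,2]]
E
python3 - <<'E'
from r import *
from h import cloud
T=dict(np.load("top0.npz"));P=cloud(T);rr=np.hypot(P[...,0],P[...,1])
a=np.degrees(np.arctan2(P[...,1],P[...,0]))
for lo,hi in((-80,-60),(-60,-45),(-45,-30),(-30,-15),(-15,0)):
    m=(a>=lo)&(a<hi)&(P[...,2]>.13)&(T["range_z"]>0)&(P[...,2]<1); print(lo,m.sum(),rr[m].min() if m.any() else None)
for nm,phi in(("a",81),("b",-99)):
    q=quat(np.radians(phi));print(nm,q)
    for p in [(.17,-.42,.28),(.45,-.1,.28),(*CAP["white"],.095),(*CAP["white"],.235),(*CAP["yellow"],.095),(*HOLE[1],.095),(*HOLE[4],.235),(*HOLE[4],.095)]:
        j=manip.ik(list(p),q);print(p,None if j is None else np.round(j,2))
E
```

```text
-80 0 None
-60 4382 0.5396171667438275
-45 16579 0.6016175064880915
-30 8423 0.8268583998348955
-15 792 0.25319573506341553
a [0.         0.76040597 0.64944805 0.        ]
(0.17, -0.42, 0.28) [-1.25  0.15  1.96 -0.    1.03 -1.1 ]
(0.45, -0.1, 0.28) [-0.28  0.16  1.95 -0.    1.03 -0.13]
(0.6675, 0.0843, 0.095) [ 0.08  0.66  1.65 -0.    0.83  0.24]
(0.6675, 0.0843, 0.235) [ 0.08  0.51  1.54 -0.    1.1   0.24]
(0.6395, -0.0925, 0.095) [-0.19  0.63  1.72 -0.    0.8  -0.03]
(np.float64(0.4816), np.float64(0.0782), 0.095) [ 0.1   0.46  2.09 -0.    0.6   0.26]
(np.float64(0.4526), np.float64(-0.0991), 0.235) [-0.28  0.21  2.   -0.    0.92 -0.12]
(np.float64(0.4526), np.float64(-0.0991), 0.095) [-0.28  0.43  2.14 -0.    0.57 -0.12]
b [ 0.         -0.64944805  0.76040597  0.        ]
(0.17, -0.42, 0.28) [-1.25  0.15  1.96 -0.    1.03  2.05]
(0.45, -0.1, 0.28) None
(0.6675, 0.0843, 0.095) [ 0.08  0.66  1.65 -0.    0.83 -2.9 ]
(0.6675, 0.0843, 0.235) [ 0.08  0.51  1.54 -0.    1.1  -2.9 ]
(0.6395, -0.0925, 0.095) None
(np.float64(0.4816), np.float64(0.0782), 0.095) [ 0.1   0.46  2.09 -0.    0.6  -2.89]
(np.float64(0.4526), np.float64(-0.0991), 0.235) None
(np.float64(0.4526), np.float64(-0.0991), 0.095) None
```

```bash
cat >> r.py <<'E'
PHI=np.radians(81);Q=quat(PHI);ZG=.092;ZH=.235
def st(tag):
    s=manip.sense();print(tag,"t",round(s["time_s"],1),"tcp",np.round(s["ee_pos"],4),"w",round(s["width"],4),"F",np.round(s["contact_force"],1));return s
def pick(n):
    c=np.array([*CAP[n],.1135]); ax=np.array([*RING[n],.004])-c if n=="red" else np.array([0,0,-1.])
    ax/=np.linalg.norm(ax); q=quat(PHI,ax); g=c+ax*(.1135-ZG)
    manip.move_pose(list(g-ax*.06),q); manip.command_gripper(.06)
    manip.servo_line(list(g),max_speed=.1,contact_N=8) and print("contact!")
    manip.command_gripper(.02,30); st("gripped "+n)
    if n=="red":   # straighten about the point of the tube while still home
        manip.servo_line([*RING[n],ZG+.002],attitude=Q,max_speed=.05)
    p=manip.sense()["ee_pos"];manip.servo_line([p[0],p[1],ZH],max_speed=.15);st("up")
def look(name):
    import cv2
    for k in("scene","top"):
        c=optics.read_camera(k);np.savez(f"{k}_{name}.npz",**c)
E
python3 - <<'E'
from r import *
manip.move_pose([.17,-.42,.28],Q);manip.move_pose([.45,-.1,.28],Q);st("retr")
pick("white");manip.move_pose([*HOLE[4],ZH],Q);st("above4");look("w")
import cv2
a=cv2.imread
from h import *
S=dict(np.load("scene_w.npz"));T=dict(np.load("top_w.npz"))
A=cv2.resize(S["img"][60:260,220:460,::-1],None,fx=2.5,fy=2.5);B=cv2.resize(T["img"][110:290,260:430,::-1],(472,500))
cv2.imwrite("pics/w.png",np.hstack([A[:,:],B])[:, :] if A.shape[0]==500 else A); 
i=cv2.imread("pics/w.png");cv2.imwrite("pics/w.png",cv2.resize(i,None,fx=.74,fy=.74))
E
```

```text
retr t 2.7 tcp [ 0.4499 -0.1007  0.2799] w 0.0851 F [-0.2 -0.3  0.3]
gripped white t 5.4 tcp [0.6681 0.0843 0.0928] w 0.0313 F [-0.3  0.1  6.1]
up t 6.5 tcp [0.6675 0.0843 0.234 ] w 0.0316 F [-0.4 -0.4 -0.3]
above4 t 7.6 tcp [ 0.4538 -0.099   0.2351] w 0.0315 F [ 0.8  0.4 -0.7]
```

View pics/w.png

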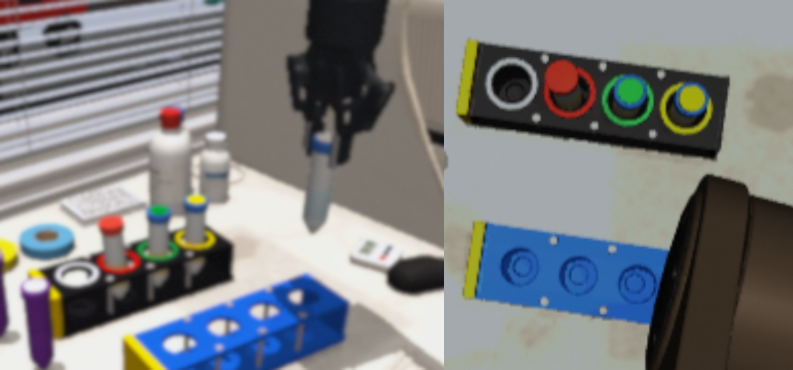

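White is gripped above hole 4, and its ring is now empty. I'll check the tube's tilt from the scene depth cloud.

```bash
cat >> h.py <<'E'
def tilt(c,xy,ztip):
    """hanging tube: mean of visible body surface per height slice -> slope (mm per 100 mm) and tip pixel check"""
    P=cloud(c);m=(np.hypot(P[...,0]-xy[0],P[...,1]-xy[1])<.03)&(P[...,2]>ztip+.02)&(P[...,2]<ztip+.085)&(c["range_z"]>0)
    q=P[m];cx=np.polyfit(q[:,2],q[:,0],1);cy=np.polyfit(q[:,2],q[:,1],1)
    u=c["cam_to_world"][:2,3]-xy;u/=np.linalg.norm(u)
    ctr=lambda z:np.array([np.polyval(cx,z),np.polyval(cy,z)])-u*.0105
    print("n",len(q),"slope/100mm",(100*cx[0]).round(1),(100*cy[0]).round(1),"tip est",ctr(ztip).round(4),"low",ctr(ztip+.03).round(4));return ctr
E
python3 - <<'E'
from h import *
S=dict(np.load("scene_w.npz"))
tilt(S,np.array([.4538,-.099]),.146)
# check by silhouette: expected pixels of axis at several heights vs mask mid
P=cloud(S);o=[]
for z in(.16,.175,.19,.205,.22):
    q=project(S,[[.4538,-.099,z]])[0]; r=int(round(q[1]))
    m=(np.hypot(P[r,:,0]-.4538,P[r,:,1]+.099)<.035)&(S["range_z"][r]>0); u=np.flatnonzero(m); print(z,q.round(1),u.min(),u.max(),(u.min()+u.max())/2)
E
```

```text
n 404 slope/100mm -1.4 -0.1 tip est [ 0.4551 -0.1003] low [ 0.4547 -0.1003]
0.16 [389.4 180.8] 385 394 389.5
0.175 [390.4 174.4] 384 397 390.5
0.19 [391.3 167.9] 385 398 391.5
0.205 [392.3 161.3] 386 399 392.5
0.22 [393.3 154.5] 387 400 393.5
```

The tube hangs upright: silhouette midpoints match the expected axis within 0.2 px. Lowering it now.

```bash
cat >> r.py <<'E'
def place(k,dx=0,dy=0):
    h=HOLE[k]+[dx,dy]
    manip.servo_line([*h,.15],max_speed=.15)
    manip.servo_line([*h,.105],max_speed=.08,contact_N=8) and print("EARLY CONTACT")
    hit=manip.servo_line([*h,.0885],max_speed=.03,contact_N=5);s=st(f"down {hit}")
    if not .086<s["ee_pos"][2]<.097: raise SystemExit("not home, still holding")
def release():
    manip.hold(.2);manip.command_gripper(.06);p=manip.sense()["ee_pos"];manip.servo_line([p[0],p[1],.2],max_speed=.15);st("released")
E
python3 - <<'E'
from r import *
place(4);release()
manip.move_pose([*CAP["red"],.25],Q)
look("w2")
from h import *
for k in("scene","top"):
    c=dict(np.load(f"{k}_w2.npz"));P=cloud(c);m=(np.hypot(P[...,0]-HOLE[4][0],P[...,1]-HOLE[4][1])<.03)&(P[...,2]>.105)&(P[...,2]<.15);q=P[m]
    print(k,len(q),q[q[:,2]>.114].mean(0).round(4),q[:,2].max().round(4))
cv2.imwrite("pics/w2.png",cv2.resize(c["img"][110:290,220:430,::-1],None,fx=3,fy=3))
E
```

```text
down True t 9.5 tcp [ 0.453  -0.0992  0.0925] w 0.0315 F [-0.7 -0.2 10.3]
released t 11.0 tcp [ 0.452  -0.0989  0.1994] w 0.06 F [ 0.1 -0.5 -0.4]
scene 167 [ 0.4594 -0.0963  0.1206] 0.1241<stdin>:8: RuntimeWarning: Mean of empty slice.
  ret = um.true_divide(
Traceback (most recent call last):
ValueError: zero-size array to reduction operation maximum which has no identity
```

White is seated: it stopped at z 0.0925 and the cap top reads about 0.121. The arm hid the tube from the top camera. Red next.

```bash
python3 - <<'E'
from r import *
pick("red");manip.move_pose([*HOLE[3],ZH],Q);s=st("above3");look("r")
from h import *
S=dict(np.load("scene_r.npz"));p=s["ee_pos"]
c=tilt(S,p[:2],.147);P=cloud(S)
for z in(.16,.19,.22):
    q=project(S,[[*p[:2],z]])[0]; r=int(round(q[1]))
    m=(np.hypot(P[r,:,0]-p[0],P[r,:,1]-p[1])<.035)&(S["range_z"][r]>0); u=np.flatnonzero(m); print(z,q.round(1),(u.min()+u.max())/2)
cv2.imwrite("pics/r.png",cv2.resize(S["img"][100:290,250:450,::-1],None,fx=3,fy=3))
E
```

```text
gripped red t 13.9 tcp [0.6625 0.0304 0.0927] w 0.0317 F [ 0.2 -0.5  5.4]
up t 15.2 tcp [0.6588 0.0246 0.234 ] w 0.0316 F [0.5 0.8 0.9]
above3 t 16.1 tcp [ 0.463  -0.0402  0.2351] w 0.0315 F [ 1.4  0.7 -0.6]
n 433 slope/100mm -0.6 1.1 tip est [ 0.463 -0.042] low [ 0.4628 -0.0417]
0.16 [367.7 187.7] 369.0
0.19 [369.2 174.5] 370.0
0.22 [370.8 160.8] 371.0
```

View pics/r.png

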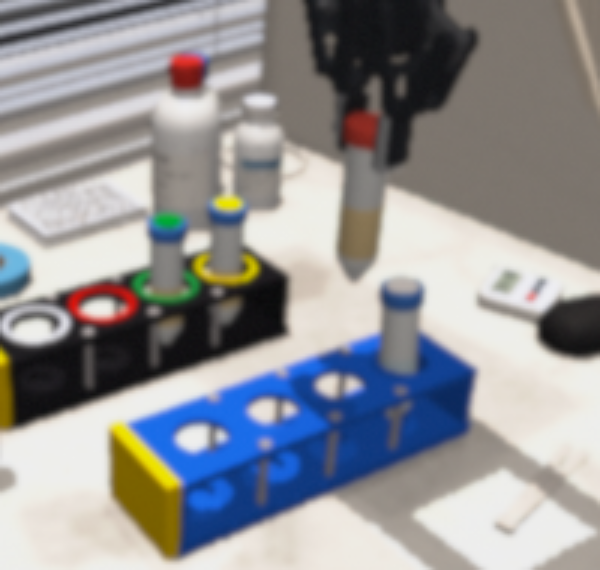

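White stands seated in hole 4 and red hangs upright above hole 3. Red's tip is offset about 1.5 mm toward −y, so I'll correct for that.

```bash
cat >> r.py <<'E'
def check(tag):
    from h import tilt,cloud,project
    s=st("above");look(tag);S=dict(np.load(f"scene_{tag}.npz"));p=s["ee_pos"];tilt(S,p[:2],.147);P=cloud(S)
    for z in(.16,.22):
        q=project(S,[[*p[:2],z]])[0]; r=int(round(q[1]))
        m=(np.hypot(P[r,:,0]-p[0],P[r,:,1]-p[1])<.035)&(S["range_z"][r]>0); u=np.flatnonzero(m); print(z,q.round(1),(u.min()+u.max())/2)
E
python3 - <<'E'
from r import *
place(3,dy=.0015);release();pick("green");manip.move_pose([*HOLE[2],ZH],Q);check("g")
E
```

```text
down True t 18.1 tcp [ 0.4628 -0.0387  0.0926] w 0.0317 F [-0.6  0.5 13.3]
released t 19.5 tcp [ 0.4617 -0.0385  0.1993] w 0.0602 F [-0.1  0.  -0.6]
gripped green t 21.6 tcp [ 0.6478 -0.0337  0.0928] w 0.0316 F [0.3 0.3 6.1]
up t 22.7 tcp [ 0.6472 -0.0336  0.234 ] w 0.0318 F [-0.8 -0.2 -0.5]
above t 23.5 tcp [0.4721 0.0193 0.235 ] w 0.0317 F [ 0.4 -0.1 -0.9]
n 450 slope/100mm -2.2 1.0 tip est [0.4744 0.017 ] low [0.4737 0.0173]
0.16 [344.2 195.3] 344.0
0.22 [346.3 167.6] 347.0
```

```bash
python3 - <<'E'
from r import *
place(2,dx=-.001,dy=.0005);release();pick("yellow");manip.move_pose([*HOLE[1],ZH],Q);check("y")
E
```

```text
down True t 25.4 tcp [0.4713 0.0197 0.0925] w 0.0312 F [-0.4 -0.  10.3]
released t 26.9 tcp [0.4703 0.0197 0.1994] w 0.0598 F [-0.7  0.3  0.1]
gripped yellow t 29.1 tcp [ 0.64   -0.0926  0.0927] w 0.0318 F [-0.5 -0.5  5.3]
up t 30.2 tcp [ 0.6395 -0.0925  0.234 ] w 0.0313 F [ 0.3  0.2 -1.6]
above t 31.1 tcp [0.4829 0.0778 0.2351] w 0.0314 F [ 0.2  0.6 -0.4]
n 482 slope/100mm -1.5 0.6 tip est [0.484  0.0755] low [0.4836 0.0757]
0.16 [318.5 203. ] 319.0
0.22 [319.5 174.6] 320.5
```

```bash
python3 - <<'E'
from r import *
place(1,dx=-.0005,dy=.0005);release()
p=manip.sense()["ee_pos"];manip.servo_line([p[0],p[1],.28]);manip.move_pose([.17,-.42,.28],Q);st("away");manip.hold(.5)
look("f")
from h import *
for k in("scene","top"):
    c=dict(np.load(f"{k}_f.npz"));P=cloud(c)
    for i in range(1,5):
        m=(np.hypot(P[...,0]-HOLE[i][0],P[...,1]-HOLE[i][1])<.028)&(P[...,2]>.112)&(P[...,2]<.15);q=P[m]
        print(k,i,len(q),q.mean(0).round(4) if len(q) else "",np.median(q[:,2]).round(4) if len(q) else "")
    b=(225,110,425,285) if k=="top" else (190,140,420,290)
    cv2.imwrite(f"pics/f_{k}.png",cv2.resize(c["img"][b[1]:b[3],b[0]:b[2],::-1],None,fx=3.3,fy=3.3))
E
```

```text
down True t 33.1 tcp [0.4815 0.0788 0.0925] w 0.0319 F [ 0.1 -0.  10.3]
released t 34.5 tcp [0.4805 0.0786 0.1993] w 0.0604 F [ 0.1  0.4 -0.6]
away t 37.3 tcp [ 0.1706 -0.4198  0.2799] w 0.06 F [-0.7 -0.1  0. ]
scene 1 183 [0.4851 0.0875 0.1199] 0.1209
scene 2 174 [0.4608 0.0212 0.12  ] 0.1212
scene 3 152 [ 0.4658 -0.0317  0.1198] 0.1206
scene 4 141 [ 0.4589 -0.0957  0.1199] 0.1215
top 1 224 [0.4868 0.086  0.1214] 0.1216
top 2 225 [0.4621 0.02   0.1214] 0.1216
top 3 224 [ 0.4669 -0.0324  0.1213] 0.1214
top 4 225 [ 0.461  -0.0975  0.1218] 0.1218
```

View pics/f_top.png

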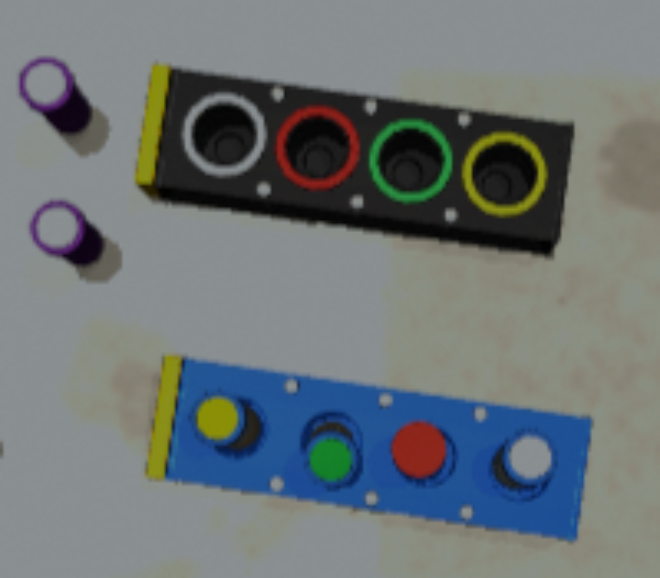

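View pics/f_scene.png

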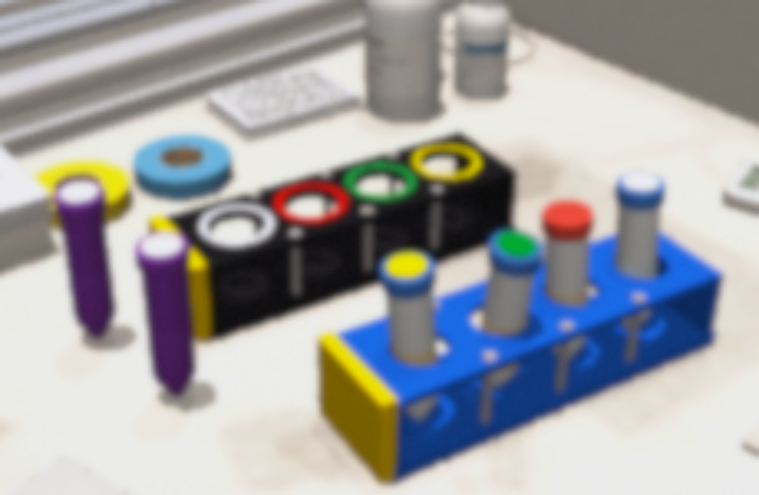

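In the final views the blue rack, from its yellow block, reads yellow, green, red, white, which is the reverse of the start. Top-crop pixels are (217,417), (330,458), (420,450) and (530,455). All cap tops are at z ≈ 0.1215, the same reading as at the start, so the tubes are fully home with only the lean the holes allow. I'll do one stillness check and hand in.

```bash
python3 - <<'E'
from r import *
from h import *
manip.hold(1);c=optics.read_camera("top");P=cloud(c)
for i in range(1,5):
    m=(np.hypot(P[...,0]-HOLE[i][0],P[...,1]-HOLE[i][1])<.028)&(P[...,2]>.112)&(P[...,2]<.15);print(i,m.sum(),P[m].mean(0).round(4))
manip.hand_in();st("end")
E
```

```text
1 224 [0.4867 0.0859 0.1215]
2 223 [0.4621 0.0199 0.1218]
3 223 [ 0.4669 -0.0324  0.1211]
4 228 [ 0.4608 -0.0974  0.1217]
the job is handed in; nothing more can be done
the job is handed in; nothing more can be done
```

All four tubes are in the blue rack in reverse order, and I handed the job in at about 39 s of the 88 s limit. From the blue rack's yellow block they now stand yellow, green, red, white; in the black rack they stood white, red, green, yellow.

**Last checks:**
- **Seating:** Each tube was lowered until it touched bottom, with the tool at z ≈ 0.0925 m, the height it had at the grasp. Cap tops read about 0.1215 m against 0.1211–0.1222 m at the start, so all are fully home.
- **Stillness:** The caps moved less than 0.5 mm between two looks more than a second apart, and the gripper was well clear.
- **Look-alikes:** The two purple tubes are where they were, untouched.

**Less than ideal:**
- **Lean:** After release the tubes tipped within the play of their holes. Cap offsets are about 8–10 mm, roughly 4–5°, compared with about 7 mm for red at the start. Green leans most.
- **Camera agreement:** The two cameras differed by 1–2 mm on hole and cap positions, within the stated calibration.
- **Missed look:** One mid-task top view of the white tube was blocked by the arm. The scene camera and the final views covered it.

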